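Seat the tapered pot in the glue warmer

ROBOT

A 6-joint arm with a two-finger parallel gripper is mounted at the origin on the work surface. World frame = base frame: x ahead of the robot, y to its left, z up, the work surface at z = 0. Lengths are in mm, angles in rad, forces in N, time in s.
With the tool pointing down it reaches from about 350 to 775 mm from the base axis. Payload 7.3 kg.
Tool frame: the origin (TCP) lies at the very end of the fingers, on their centre line; the grasp point (between the pads) lies 19 mm behind it (grip_depth is the distance from the TCP to the grasp point, in mm); z points along the fingers, y is the direction in which the jaws open and shut (so a half turn about z gives the same grasp; the last joint's range is limited). The gripper opens to 92 mm and grips with 3 to 60 N. Pads are 19 mm wide; open, the fingers measure 130 mm over their backs; the gripper's body (75 mm by 190 mm) begins 47 mm behind the grasp point.
Start: joints at [-1.25, 0.342, 1.524, -0, 1.275, -0.146], TCP at [236.291, -468.843, 199.641] pointing down, gripper open.
Joint ranges: [-2.53, 2.53], [-0.77, 2.02], [0.04, 2.7], [-1, 4.14], [0.28, 2.66], [-3.11, 3.11]. Speed limits (rad/s): [2.57, 2.57, 3.14, 3.14, 3.14, 3.14].

INTERFACE

Orientations are given as a unit quaternion [x, y, z, w].
In Python, from rig import get_obs, get_image, job_done, grip_depth gives the robot as it stands.
- The arm moves only by the tool apply_moves, never from a script. Its argument "rows" is a list of rows, each a list of 2 entries, a list of its own where there are three numbers: the shift along the tool's x, y, z scaled (see below), then the turn, a rotation vector about the tool's x, y, z scaled (see below). In form: [[[x, y, z], [rx, ry, rz]], ...]. A call has exactly 8 rows; each row shifts and turns the commanded pose from where the row before left it, along the tool's axes as they then stand; what a row does not reach is not made up. The controller multiplies each number of a shift by 200 mm and each number of a turn by 180 degrees. A row lasts 1/8 s, in which the tool goes at most 62.5 mm and 10.7 degrees, less where a joint would pass 70% of its speed; a pose out of reach is approached as far as the arm can. A call with a number of a shift or a turn outside -1 to 1 is refused whole. A call with a gripper value outside its range is refused whole. "fingers" is the closure, from -1 (fully open) to 1 (shut), so that 0 is half open, set as the call begins (left out, the last holds). The fingers move at their own pace and stop on an object; "squeeze" is the grip in N (left out, the last holds). Time passes only in rows, so rows that do not move let the fingers close, or fill a call up. It gives the time, the measured TCP pose, the force and the opening at its end, in the units of the state.
- get_obs(): the state, without advancing time (a new reading comes with each control period).
- get_image(name): name is "scene" or "top" or "wrist"; returns a dict with "color" (480x640x3 uint8, red, green, blue), "intrinsics" (3x3 intrinsics, pixels), "D" ([k1, k2, p1, p2, k3] as OpenCV has them; the pictures are not rectified), "position" and "attitude" of the camera in the world; the wrist camera has in their place "T_tool_cam" (4x4, takes a point from camera to tool coordinates, whose origin is the TCP and whose axes are the flange's). Camera axes: x right, y up, looking along -z (the intrinsics and any distortion apply to the point x, -y, -z); pixel columns grow to the right and rows downward; lengths in mm; the calibration is good to about 2 mm. A picture is of the moment at which its call begins: read the wrist's pose just before it. There is no depth.
- job_done(): hands the job in, once; it reports no verdict.
The state is a dict: "time_s": time; "q": joint angles; "joint_velocities": joint speeds; "joint_efforts": joint torques, N m; "position": TCP position; "tool_rot": TCP orientation; "wrist_force": force on the tool from outside, world axes, zero at the start; "moment": the same for the moment, N m; "width": opening from 0.0 (shut) to 1.0 (fully open).
Only numpy, scipy, OpenCV 4.12 (cv2) and the standard library are available. Lean on these libraries where they do the work, as an engineer would, in place of code of your own. Each camera call takes 0.05 s, during which the arm holds its last target.

TASK

Put the aluminium glue pot back into the tapered well of the glue warmer, pouring lip over the side with the dial, and press it home with about 10 newtons, without ramming it. Then make sure that it is not jammed: ease off, and with the pot still resting in its seat twist it about 20 degrees to one side and back again. Leave it standing free, fully home and level, lip to the dial, with the things around it undisturbed.

Things in the scene. Friction and masses are not known exactly. Their poses are not given: they have to be found in the camera images.
- pot: Empty spun-aluminium glue pot, tapered outside: 52 mm across at its underside, 87 mm at 70 mm up (0.25 mm of radius per mm of height), then a 94 mm rim bead up to 74 mm. Stiff arch handle over the top. 0.28 to 0.47 kg. Origin: centre of the underside; z up its axis, x towards the pouring lip, y along the handle. Stands upright on the cork trivet.
- pot_grip (a point): Centre of the pot's wooden handle grip, a bar 16 mm thick (x) by 60 mm long (y) by 22 mm high (z), 128 mm above the pot's underside, on the pot's axis; steel arms of the arch run down from its ends, 46 mm either side of the axis. Axes as the pot's: pinch it across x from above. About 138 mm above the table at the start, 159 to 169 mm when the pot is home.
- pot_lip (a point): Tip of the pot's pouring lip, 66 mm from its axis along +x and 72 mm above its underside.
- warmer: Glue warmer fixed to the table: white enamelled case 180 by 180 mm, top plate at 88 mm; in its middle a round aluminium heating sleeve with a tapered well, its flange 112 mm across. Black dial, switch and amber lamp on its front, the +x side (faces away from the robot, turned up to 0.3 rad). Origin: centre of the underside, on the well's axis, z up.
- well (a point): On the well's axis, 36 mm above the table: where the middle of the pot's underside comes when home, IF the screw-in sleeve is at mid setting. It is set anywhere up to 5 mm higher or lower (not measured; it does not move under load): find it by feel. Its taper matches the pot's: mouth 83 mm wide, 62 mm above this point; the pot never bottoms. Metal on metal, friction about 0.3. Axes as the warmer's.
- trivet: Round cork trivet on the table, 124 mm across, 10 mm thick, on which the pot stands at the start. Fixed. Origin: centre of its underside.
- frame_a_mid (a point): Bystander: small red painted picture frame, 80 mm square, 16 mm high, lying flat between warmer and trivet. Point: its centre.
- frame_b_mid (a point): Bystander: blue painted picture frame, 96 mm square, 16 mm high, lying flat. Point: its centre.
- tube_tray_mid (a point): Bystander: cardboard tray 105 by 150 mm, 26 mm high, with paint tubes. Point: its centre.
- brush_jar_mid (a point): Bystander: white jar 68 mm across and 85 mm high with paint brushes standing in it up to about 210 mm. Point: on its axis, 45 mm above the table.
Things that resemble listed ones, but are neither listed nor needed, are in the scene too. Of the things that look like the pot, the middle-sized one is meant.

How it is judged (in metres and radians):
On the way, in this order (a step that is already met when the one before it is completed fails the run):
1. pot home in the well, level, lip within 9 degrees of the dial side, tapers pressed together with over 20 N (summed round the taper: some 3 times the push plus weight; weight alone: under 15) (horizontal distance between pot and well below 0.0015 m and z of pot in the frame of well below 0.008 m and angle between pot's own z axis and vertical below 0.025 rad and angle between the x axis of pot and the x axis of warmer, either way round below 0.16 rad and x of pot_lip in the frame of warmer above 0 m and contact force between pot and warmer above 20 N), for 0.1 s.
2. push eased off (tapers bearing with 2 to 40 N in all), the pot still in its seat has been twisted at least 13 degrees off the dial side, either way (horizontal distance between pot and well below 0.0015 m and z of pot in the frame of well below 0.008 m and angle between pot's own z axis and vertical below 0.025 rad and angle between the x axis of pot and the x axis of warmer, either way round above 0.23 rad and contact force between pot and warmer between 2 and 40 N), for 0.1 s.
At the end, for the whole second after the job is handed in: The pot stands free and still, borne by the well: the centre of its underside within 1.5 mm of the well's axis and at most 8 mm above the point well, level within 1.4 degrees, lip within 9 degrees of the dial side (horizontal distance between pot and well below 0.0015 m and z of pot in the frame of well below 0.008 m and angle between pot's own z axis and vertical below 0.025 rad and angle between the x axis of pot and the x axis of warmer, either way round below 0.16 rad and x of pot_lip in the frame of warmer above 0 m and contact force between pot and warmer above 2 N and linear speed of pot below 0.01 m/s); the robot touches nothing.
It fails at once if the pot was rammed or forced: the bearing forces between pot and warmer summed to over 90 N (a downward push of some 22 N or more) (contact force between pot and warmer above 90 N).
It fails at once if a frame, the tray of tubes or the brush jar was moved by more than 15 mm (distance of any of frame_a_mid, frame_b_mid, tube_tray_mid, brush_jar_mid from where it was at the start of the episode above 0.015 m).
It also fails if it takes over 61 s, if anything falls off the work surface, if the arm or the gripper's body presses on something with over 40 N, if the wrist force passes 120 N, or if a joint passes its speed limit or range.

## Working session

There is one attempt and no reset: what is moved stays moved. The work goes in short steps, Python scripts to look and compute and a tool call to move; the robot and the scene stay as the last step left them, time stands still between calls to the robot, and variables do not carry over. Pictures are saved under pics/ and viewed, and the job is handed in when it is done.

Besides the shell and the picture viewer there is one more tool, called after ">>>" as a command line: name --argument value ..., lists and objects as JSON in quotes. apply_moves: Moves the arm, as the interface text tells. Its arguments: {"type":"object","properties":{"rows":{"type":"array"},"fingers":{"type":"number"},"squeeze":{"type":"number"}},"required":["rows"]}

```bash
ls; mkdir -p pics
python3 - <<'E'
from rig import get_obs,get_image,grip_depth
import cv2
print(get_obs(),grip_depth)
for n in("scene","top","wrist"):
    i=get_image(n); cv2.imwrite(f"pics/{n}0.png",i["color"][:,:,::-1])
    print(n,{k:v for k,v in i.items() if k!="color"})
E
```

```text
pics
{'time_s': 0.0, 'q': array([-1.24999528e+00,  3.42728826e-01,  1.52501738e+00, -2.81642989e-05,
        1.27540293e+00, -1.46001529e-01]), 'joint_velocities': array([-1.01049514e-03, -1.43255072e-03, -1.31866352e-03,  1.86806285e-03,
        1.60142900e-07, -7.15860439e-04]), 'joint_efforts': array([-1.42010569e-03, -4.31248248e+01, -2.44220603e+01,  7.17214867e-02,
        5.59448591e-02, -1.08560885e-04]), 'position': array([ 236.13411354, -468.39207248,  198.94170747]), 'tool_rot': array([ 9.72884102e-01,  2.31291845e-01, -8.13492317e-05, -7.74096017e-04]), 'wrist_force': array([-0.35802978, -0.47674183,  0.34581883]), 'moment': array([-0.02383352, -0.02861203, -0.03742747]), 'width': 0.9988184369103448} 18.8
scene {'intrinsics': array([[499.93836871,   0.        , 314.53151776],
       [  0.        , 499.93836871, 235.67262359],
       [  0.        ,   0.        ,   1.        ]]), 'D': array([-0.02718368,  0.        ,  0.        ,  0.        ,  0.        ]), 'position': array([1031.56569212, -298.88554939, 1043.81529938]), 'attitude': array([0.23566318, 0.13644718, 0.4759660
[... 319 characters left out ...]
1410.93049019]), 'attitude': array([-0.05365787,  0.05723834,  0.70704802, -0.7027999 ])}
wrist {'intrinsics': array([[382.99234136,   0.        , 324.24236458],
       [  0.        , 382.99234136, 238.48012566],
       [  0.        ,   0.        ,   1.        ]]), 'D': array([-0.03009262,  0.        ,  0.        ,  0.        ,  0.        ]), 'T_tool_cam': array([[ 1.19625116e-03,  9.50756781e-01,  3.09935659e-01,
         8.45723167e+01],
       [ 9.99999282e-01, -1.11340688e-03, -4.44192710e-04,
        -1.03127925e+00],
       [-7.72347352e-05,  3.09935968e-01, -9.50757430e-01,
        -1.84746972e+02],
       [ 0.00000000e+00,  0.00000000e+00,  0.00000000e+00,
         1.00000000e+00]])}
```

View pics/scene0.png

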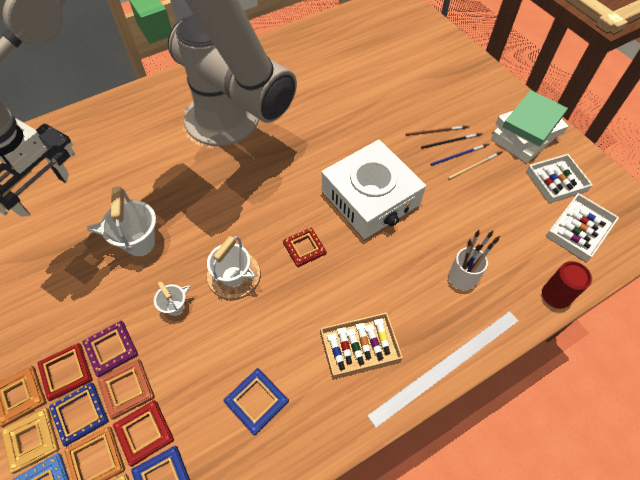

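View pics/top0.png

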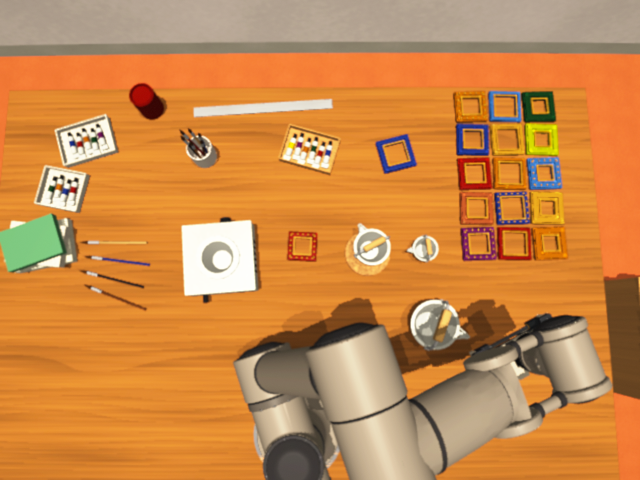

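The scene view shows three pots: a large one at (130,225), a small one at (171,300) and a middle one at (232,265). The middle one stands on the cork trivet, so it fits the description. The warmer is at (373,185) with its dial at (391,220). In the top view the pot is at (371,247) and the warmer at (219,258). I'll enlarge both.

Run:
```python
import cv2,numpy as np
t=cv2.imread("pics/top0.png");s=cv2.imread("pics/scene0.png")
def c(im,x,y,w,h,f):return cv2.resize(im[y:y+h,x:x+w],None,fx=f,fy=f,interpolation=cv2.INTER_CUBIC)
a=np.hstack([c(t,335,215,66,66,6),c(t,170,205,100,100,3.96)]);
b=np.hstack([c(s,195,225,80,80,4.95),c(s,315,130,120,120,3.3)])
h=min(a.shape[0],b.shape[0]);a=cv2.resize(a,(790,396));b=cv2.resize(b,(790,396))
cv2.imwrite("pics/ca.png",a);cv2.imwrite("pics/cb.png",b)
```

```text
(no output)
```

View pics/ca.png

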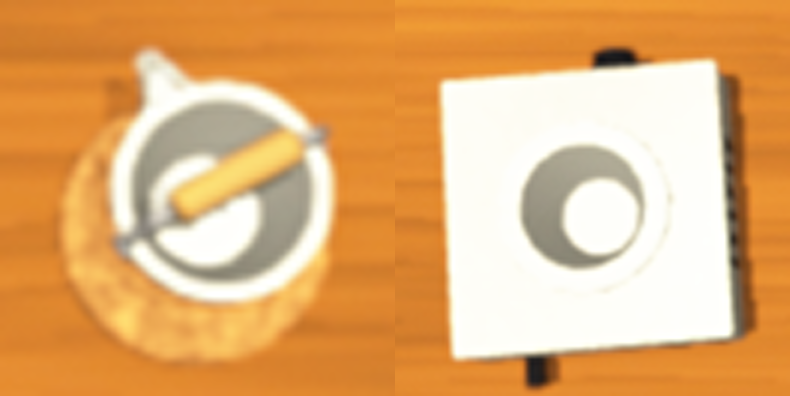

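View pics/cb.png

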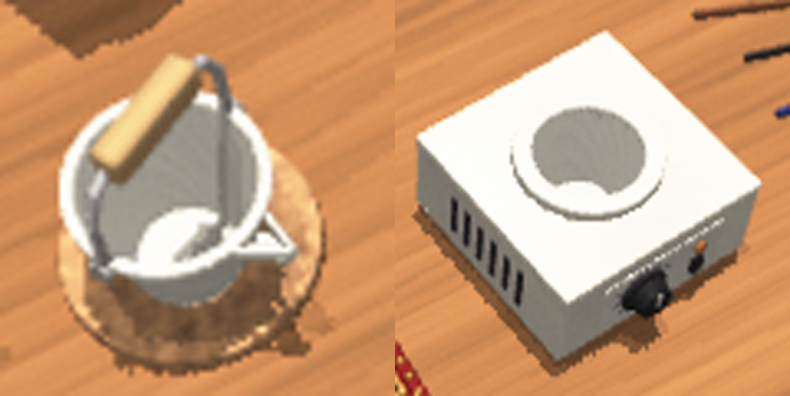

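The middle pot's lip points up-left in the top view. The warmer's dial is on the upper edge, towards +x. Next I'll measure both.

```bash
cat > h.py <<'E'
import numpy as np,cv2
from scipy.spatial.transform import Rotation as R
from rig import get_obs,get_image,grip_depth
def cam(name):
    o=get_obs(); i=get_image(name)
    if name=="wrist":
        T=np.eye(4);T[:3,:3]=R.from_quat(o["tool_rot"]).as_matrix();T[:3,3]=o["position"];T=T@i["T_tool_cam"]
        Rm,p=T[:3,:3],T[:3,3]
    else: Rm,p=R.from_quat(i["attitude"]).as_matrix(),i["position"]
    return dict(im=i["color"][:,:,::-1].copy(),K=i["intrinsics"],D=i["D"],R=Rm,p=p)
def rays(c,px):
    u=cv2.undistortPoints(np.array(px,float).reshape(-1,1,2),c["K"],c["D"]).reshape(-1,2)
    d=np.c_[u[:,0],-u[:,1],-np.ones(len(u))]@c["R"].T
    return d/np.linalg.norm(d,axis=1)[:,None]
def onz(c,px,z):
    d=rays(c,px);return c["p"]+d*((z-c["p"][2])/d[:,2])[:,None]
def proj(c,P):
    q=(np.atleast_2d(P)-c["p"])@c["R"]; q=q*[1,-1,-1]
    return cv2.projectPoints(q,np.zeros(3),np.zeros(3),c["K"],c["D"])[0].reshape(-1,2)
def tri(cs,pxs):
    A=np.zeros((3,3));b=np.zeros(3)
    for c,p in zip(cs,pxs):
        d=rays(c,[p])[0];M=np.eye(3)-np.outer(d,d);A+=M;b+=M@c["p"]
    return np.linalg.solve(A,b)
def circ(P):
    A=np.c_[2*P[:,:2],np.ones(len(P))];s=np.linalg.lstsq(A,(P[:,:2]**2).sum(1),rcond=None)[0]
    return s[:2],np.sqrt(s[2]+s[:2]@s[:2])
E
cat > m.py <<'E'
from h import *
t=cam("top")
hsv=cv2.cvtColor(t["im"],cv2.COLOR_BGR2HSV)
m=((hsv[...,1]<70)&(hsv[...,2]>120)).astype(np.uint8)
# warmer
n,l,st,ce=cv2.connectedComponentsWithStats(m)
k=l[230,192];assert k; mm=(l==k).astype(np.uint8);print(st[k])
cn=max(cv2.findContours(mm,0,cv2.CHAIN_APPROX_NONE)[0],key=cv2.contourArea)
P=onz(t,cn.reshape(-1,2),88)
r=cv2.minAreaRect(P[:,:2].astype(np.float32));print("warmer rect",r)
g=cv2.cvtColor(t["im"],cv2.COLOR_BGR2GRAY)
# pot low sat
n,l,st,ce=cv2.connectedComponentsWithStats(m[:, :])
k=l[263,371];print(k,st[k])
mm=(l==k).astype(np.uint8)
cn=max(cv2.findContours(mm,0,cv2.CHAIN_APPROX_NONE)[0],key=cv2.contourArea)
P=onz(t,cn.reshape(-1,2),82);Q=P
for _ in range(20):
    c,rad=circ(Q);d=np.abs(np.linalg.norm(P[:,:2]-c,axis=1)-rad);Q=P[d<max(2,np.percentile(d,50))]
print("pot rim",c,rad)
d=P[:,:2]-c;j=np.argmax(np.hypot(*d.T));print("lip",P[j],np.hypot(*d[j]),np.arctan2(d[j,1],d[j,0]))
# grip ends by eye in top: steel ends
s=cam("scene")
G=onz(t,[[335+316/6,215+136/6],[335+124/6,215+243/6]],110);print("handle ends",G)
# grip: centre by eye two views
def cr(x0,y0,f,u,v):return [x0+u/f,y0+v/f]
pg=tri([t,s],[cr(335,215,6,238,174),cr(195,225,4.95,148,118)]);print("grip tri",pg)
E
python3 m.py
```

```text
[ 182  220   75   75 5005]
warmer rect ((459.55377197265625, 200.5714111328125), (185.09573364257812, 184.3125), 4.421693801879883)
95 [354 224  36  41 931]
pot rim [ 485.91568616 -196.8800751 ] 46.801435562290095
lip [ 545.31279031 -165.21694194   82.        ] 67.30950885643658 0.4897564667089347
handle ends [[ 504.59919119 -235.42615955  110.        ]
 [ 459.24716855 -152.62451292  110.        ]]
grip tri [ 484.38830061 -197.07091716  142.42378427]
```

```bash
cat > plan.py <<'E'
# plan(target pos, target tool-x yaw, n rows): print rows in tool units
from h import *
def plan(tp,yaw,n,start=None,dec=4):
    o=get_obs();p,q=(o["position"],R.from_quat(o["tool_rot"])) if start is None else start
    x=q.as_matrix()[:,0];y0=np.arctan2(x[1],x[0]);dy=(yaw-y0+np.pi)%(2*np.pi)-np.pi
    goal=R.from_matrix(np.array([[np.cos(yaw),np.sin(yaw),0],[np.sin(yaw),-np.cos(yaw),0],[0,0,-1.]]))
    rv=(q.inv()*goal).as_rotvec()
    dp=(np.array(tp)-p)/n; cur=q
    print("from",p.round(1),"yaw",round(y0,4),"dyaw",round(dy,4),"rotvec",rv.round(4),"F",o["wrist_force"].round(2),"w",round(o["width"],4))
    for k in range(n):
        print([list((cur.inv().apply(dp)/200).round(dec)),list((rv/n/np.pi).round(dec))])
        cur=cur*R.from_rotvec(rv/n)
    return np.array(tp),cur
E
python3 - <<'E'
from plan import *
s=plan([300,-400,300],0.467+0.7,5)
s=plan([486,-197,220],2.065,8,s)
E
```

```text
from [ 236.2 -468.7  199.3] yaw 0.4668 dyaw 0.7002 rotvec [-6.000e-04 -3.000e-04 -7.002e-01] F [0.98 0.22 0.38] w 0.9999
[[np.float64(0.0879), np.float64(-0.0327), np.float64(-0.1006)], [np.float64(-0.0), np.float64(-0.0), np.float64(-0.0446)]]
[[np.float64(0.0916), np.float64(-0.0201), np.float64(-0.1007)], [np.float64(-0.0), np.float64(-0.0), np.float64(-0.0446)]]
[[np.float64(0.0935), np.float64(-0.0071), np.float64(-0.1007)], [np.float64(-0.0), np.float64(-0.0), np.float64(-0.0446)]]
[[np.float64(0.0935), np.float64(0.006), np.float64(-0.1007)], [np.float64(-0.0), np.float64(-0.0), np.float64(-0.0446)]]
[[np.float64(0.0918), np.float64(0.019), np.float64(-0.1007)], [np.float64(-0.0), np.float64(-0.0), np.float64(-0.0446)]]
from [ 300 -400  300] yaw 1.167 dyaw 0.898 rotvec [ 0.    -0.    -0.898] F [0.98 0.22 0.38] w 0.9999
[[np.float64(0.1623), np.float64(0.057), np.float64(0.05)], [np.float64(0.0), np.float64(-0.0), np.float64(-0.0357)]]
[[np.float64(0.1549), np.float64(0.0749), np.float64(0.05)], [np.float64(0.0), np.float64(-0.0), np.float64(-0.0357)]]
[[np.float64(0.1456), np.float64(0.0918), np.float64(0.05)], [np.float64(0.0), np.float64(-0.0), np.float64(-0.0357)]]
[[np.float64(0.1344), np.float64(0.1075), np.float64(0.05)], [np.float64(0.0), np.float64(-0.0), np.float64(-0.0357)]]
[[np.float64(0.1215), np.float64(0.1219), np.float64(0.05)], [np.float64(0.0), np.float64(-0.0), np.float64(-0.0357)]]
[[np.float64(0.1071), np.float64(0.1347), np.float64(0.05)], [np.float64(0.0), np.float64(-0.0), np.float64(-0.0357)]]
[[np.float64(0.0913), np.float64(0.1459), np.float64(0.05)], [np.float64(0.0), np.float64(-0.0), np.float64(-0.0357)]]
[[np.float64(0.0744), np.float64(0.1552), np.float64(0.05)], [np.float64(0.0), np.float64(-0.0), np.float64(-0.0357)]]
```

>>> apply_moves --rows '[[[0,0,-0.25],[0,0,0]],[[0,0,-0.25],[0,0,0]],[[0.088,-0.033,0],[0,0,-0.0446]],[[0.092,-0.02,0],[0,0,-0.0446]],[[0.0935,-0.007,0],[0,0,-0.0446]],[[0.0935,0.006,0],[0,0,-0.0446]],[[0.092,0.019,0],[0,0,-0.0446]],[[0,0,0],[0,0,0]]]' --fingers -1

```text
time_s: 1.25
position: [300.6, -399.4, 299.7]
tool_rot: [0.834, 0.551, -0.0, 0.0]
wrist_force: [-0.1, -0.4, 0.9]
width: 0.998
```

>>> apply_moves --rows '[[[0.162,0.057,0],[0,0,-0.0357]],[[0.155,0.075,0],[0,0,-0.0357]],[[0.146,0.092,0],[0,0,-0.0357]],[[0.134,0.1075,0],[0,0,-0.0357]],[[0.1215,0.122,0.1],[0,0,-0.0357]],[[0.107,0.135,0.1],[0,0,-0.0357]],[[0.091,0.146,0.1],[0,0,-0.0357]],[[0.074,0.155,0.1],[0,0,-0.0357]]]'

```text
time_s: 2.25
position: [486.8, -197.3, 218.9]
tool_rot: [0.513, 0.858, -0.0, 0.0]
wrist_force: [-0.1, 0.4, -0.6]
width: 0.998
```

Run:
```python
from h import *
w=cam("wrist");o=get_obs();print(o["time_s"],o["position"],o["tool_rot"])
im=w["im"]
cv2.imwrite("pics/w1r.png",im)
for P,col in(([486,-197,138],(0,0,255)),([486,-197,84],(255,0,0)),([545,-165,82],(0,255,0))):
    u=proj(w,P)[0];print(u);cv2.drawMarker(im,tuple(int(a) for a in u),col,0,12)
cv2.imwrite("pics/w1.png",im)
```

```text
2.3 [ 487.79734045 -193.74900915  216.07174973] [ 0.51020766  0.86004837  0.00098331 -0.00199223]
[323.1667529 236.1497192]
[323.29674224 217.01762267]
[400.59210133 216.26500604]
```

View pics/w1.png

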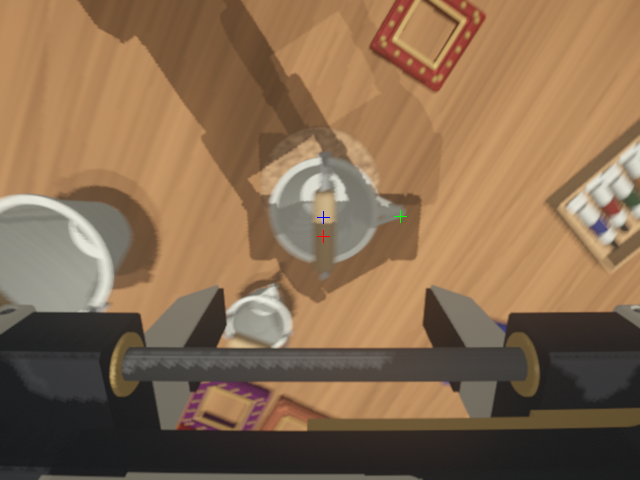

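The wrist view shows the pot's rim near (323,210), the grip near (324,232) and the lip at (398,212), the last to the right along the jaw axis. My markers are a few pixels off, possibly because the arm was still settling, so I'll hold and remeasure.

>>> apply_moves --rows '[[[0,0,0],[0,0,0]],[[0,0,0],[0,0,0]],[[0,0,0],[0,0,0]],[[0,0,0],[0,0,0]],[[0,0,0],[0,0,0]],[[0,0,0],[0,0,0]],[[0,0,0],[0,0,0]],[[0,0,0],[0,0,0]]]'

```text
time_s: 3.3
position: [486.3, -197.2, 219.6]
tool_rot: [0.513, 0.859, -0.0, 0.0]
wrist_force: [0.0, -0.3, -0.9]
width: 0.997
```

Run:
```python
from h import *
w=cam("wrist");o=get_obs();print(o["time_s"],o["position"],o["tool_rot"],o["joint_velocities"].round(4))
im=w["im"].copy()
cv2.imwrite("pics/w2r.png",im)
hsv=cv2.cvtColor(im,cv2.COLOR_BGR2HSV)
m=((hsv[...,1]<60)&(hsv[...,2]>110)).astype(np.uint8);m[:120]=0;m[290:]=0;m[:,:250]=0;m[:,430:]=0
m=cv2.morphologyEx(m,cv2.MORPH_OPEN,np.ones((3,3)))
cn=max(cv2.findContours(m,0,cv2.CHAIN_APPROX_NONE)[0],key=cv2.contourArea)
P=onz(w,cn.reshape(-1,2),82);Q=P
for _ in range(30):
    c,r=circ(Q);d=np.abs(np.linalg.norm(P[:,:2]-c,axis=1)-r);Q=P[d<max(1.5,np.percentile(d,50))]
d=P[:,:2]-c;j=np.argmax(np.hypot(*d.T));print("rim",c,r,len(Q),"lip",P[j],np.hypot(*d[j]),np.arctan2(d[j,1],d[j,0]))
cv2.drawContours(im,[cn],-1,(0,255,255),1)
u=proj(w,[*c,82])[0];cv2.drawMarker(im,tuple(int(a) for a in u),(0,0,255),0,8)
cv2.imwrite("pics/w2.png",cv2.resize(im[130:310,230:430],None,fx=3.3,fy=3.3,interpolation=cv2.INTER_CUBIC))
```

```text
3.35 [ 486.32752436 -197.12397798  219.59446421] [ 5.12823379e-01  8.58494136e-01 -2.96818278e-05 -4.44034843e-06] [-0.0007  0.0013 -0.0008  0.0007  0.0007 -0.0018]
rim [ 483.41873521 -195.28582238] 47.050350855356214 252 lip [ 546.13526647 -164.86984235   82.        ] 69.70290621255931 0.45155591237284703
```

View pics/w2.png

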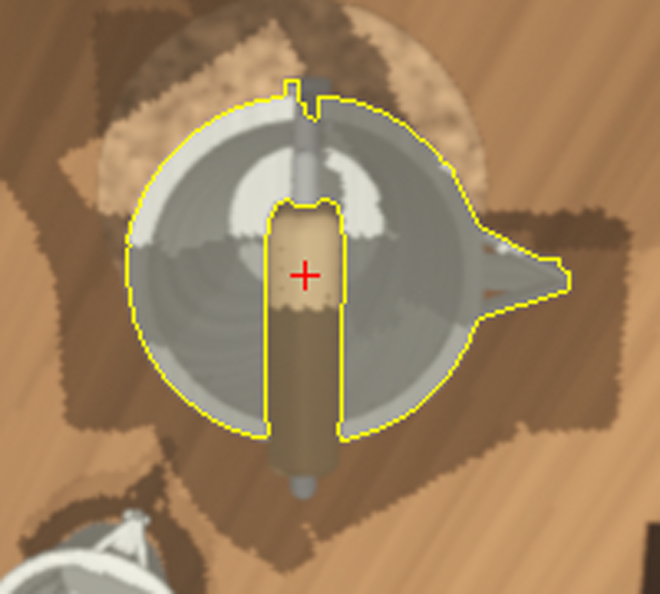

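The contour fits: rim radius 47.05 mm (expected 47), centre (483.4,-195.3), and lip yaw about 0.48, which agrees with the top view. Going down to grasp the grip.

Run:
```python
from plan import *
w=None
plan([484.3,-196,119],2.055,7)
```

```text
from [ 486.3 -197.1  219.6] yaw 2.0647 dyaw -0.0097 rotvec [-0.0001  0.      0.0097] F [-0.33  0.09  0.1 ] w 1.0028
[[np.float64(0.0014), np.float64(-0.0009), np.float64(0.0719)], [np.float64(-0.0), np.float64(0.0), np.float64(0.0004)]]
[[np.float64(0.0014), np.float64(-0.0009), np.float64(0.0719)], [np.float64(-0.0), np.float64(0.0), np.float64(0.0004)]]
[[np.float64(0.0014), np.float64(-0.0009), np.float64(0.0719)], [np.float64(-0.0), np.float64(0.0), np.float64(0.0004)]]
[[np.float64(0.0014), np.float64(-0.0009), np.float64(0.0719)], [np.float64(-0.0), np.float64(0.0), np.float64(0.0004)]]
[[np.float64(0.0014), np.float64(-0.0009), np.float64(0.0719)], [np.float64(-0.0), np.float64(0.0), np.float64(0.0004)]]
[[np.float64(0.0014), np.float64(-0.0009), np.float64(0.0719)], [np.float64(-0.0), np.float64(0.0), np.float64(0.0004)]]
[[np.float64(0.0014), np.float64(-0.0009), np.float64(0.0719)], [np.float64(-0.0), np.float64(0.0), np.float64(0.0004)]]
```

>>> apply_moves --rows '[[[0.0014,-0.0009,0.072],[0,0,0.0004]],[[0.0014,-0.0009,0.072],[0,0,0.0004]],[[0.0014,-0.0009,0.072],[0,0,0.0004]],[[0.0014,-0.0009,0.072],[0,0,0.0004]],[[0.0014,-0.0009,0.072],[0,0,0.0004]],[[0.0014,-0.0009,0.072],[0,0,0.0004]],[[0.0014,-0.0009,0.072],[0,0,0.0004]],[[0,0,0],[0,0,0]]]'

```text
time_s: 4.35
position: [483.6, -195.7, 117.5]
tool_rot: [0.517, 0.856, -0.0, -0.001]
wrist_force: [0.5, 0.3, -0.5]
width: 1.0
```

>>> apply_moves --rows '[[[0,0,0],[0,0,0]],[[0,0,0],[0,0,0]],[[0,0,0],[0,0,0]],[[0,0,0],[0,0,0]],[[0,0,0],[0,0,0]],[[0,0,0],[0,0,0]],[[0,0,0],[0,0,0]],[[0,0,0],[0,0,0]]]' --fingers 1 --squeeze 40

```text
time_s: 5.35
position: [484.3, -196.1, 118.8]
tool_rot: [0.517, 0.856, -0.0, 0.0]
wrist_force: [-1.3, 0.3, 0.2]
width: 0.175
```

Run:
```python
from plan import *
o=get_obs();print(o["time_s"],o["wrist_force"],o["moment"],o["width"]*92)
w=cam("wrist");cv2.imwrite("pics/w3.png",w["im"])
```

```text
5.35 [-1.34597669  0.31049959  0.23530355] [-0.03483611  0.0025964  -0.01371961] 16.095274113816615
```

View pics/w3.png

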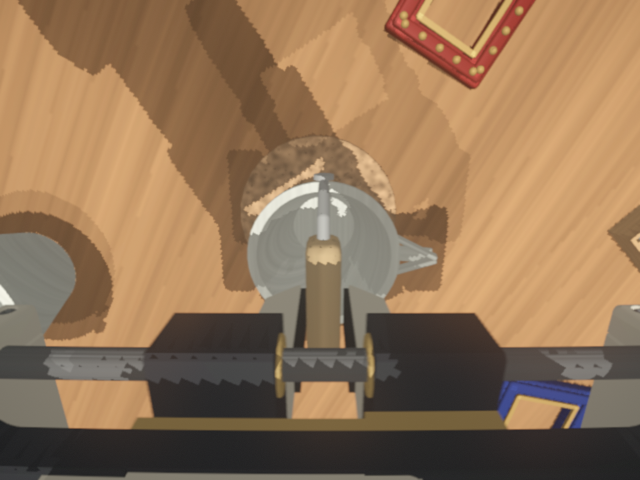

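Grasped: the opening is 16.1 mm, which matches the bar. Lifting straight up.

>>> apply_moves --rows '[[[0,0,-0.04],[0,0,0]],[[0,0,-0.06],[0,0,0]],[[0,0,-0.1],[0,0,0]],[[0,0,-0.12],[0,0,0]],[[0,0,-0.12],[0,0,0]],[[0,0,-0.1],[0,0,0]],[[0,0,-0.06],[0,0,0]],[[0,0,0],[0,0,0]]]'

```text
time_s: 6.4
position: [484.6, -196.2, 239.7]
tool_rot: [0.517, 0.856, -0.0, 0.001]
wrist_force: [0.6, 0.6, -4.2]
width: 0.157
```

Run:
```python
from plan import *
o=get_obs();print(o["time_s"],o["position"],o["wrist_force"],o["moment"],o["width"]*92)
w=cam("wrist");cv2.imwrite("pics/w4.png",w["im"])
# target for viewing the well: tool behind well along tool x
yaw=np.pi/2+0.07
plan([460,200-100,240],yaw,8)
```

```text
6.4 [ 484.58272615 -196.19851633  239.66353177] [ 0.62795323  0.55309078 -4.23601541] [-0.01423743 -0.12643949 -0.01965605] 14.454518992364852
from [ 484.2 -196.   238.7] yaw 2.0558 dyaw -0.415 rotvec [-0.00e+00  1.00e-04  4.15e-01] F [-0.48 -0.34 -3.61] w 0.161
[[np.float64(0.1707), np.float64(0.0729), np.float64(-0.0008)], [np.float64(-0.0), np.float64(0.0), np.float64(0.0165)]]
[[np.float64(0.1743), np.float64(0.0639), np.float64(-0.0008)], [np.float64(-0.0), np.float64(0.0), np.float64(0.0165)]]
[[np.float64(0.1773), np.float64(0.0548), np.float64(-0.0008)], [np.float64(-0.0), np.float64(0.0), np.float64(0.0165)]]
[[np.float64(0.1799), np.float64(0.0455), np.float64(-0.0008)], [np.float64(-0.0), np.float64(0.0), np.float64(0.0165)]]
[[np.float64(0.1821), np.float64(0.0361), np.float64(-0.0008)], [np.float64(-0.0), np.float64(0.0), np.float64(0.0165)]]
[[np.float64(0.1837), np.float64(0.0266), np.float64(-0.0008)], [np.float64(-0.0), np.float64(0.0), np.float64(0.0165)]]
[[np.float64(0.1848), np.float64(0.0171), np.float64(-0.0008)], [np.float64(-0.0), np.float64(0.0), np.float64(0.0165)]]
[[np.float64(0.1855), np.float64(0.0075), np.float64(-0.0008)], [np.float64(-0.0), np.float64(0.0), np.float64(0.0165)]]
```

View pics/w4.png

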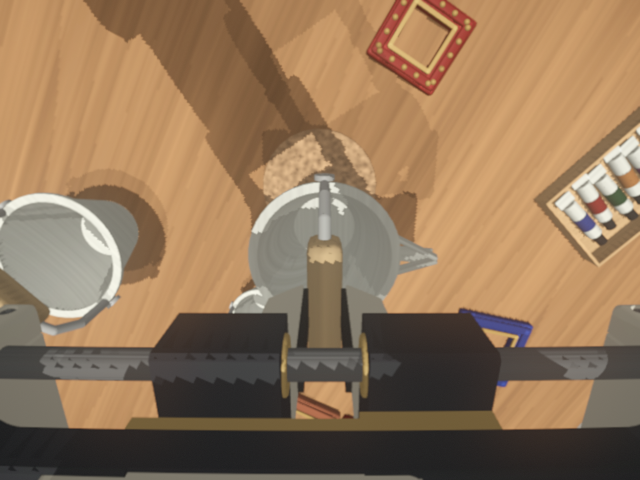

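>>> apply_moves --rows '[[[0.085,0.036,-0.001],[0,0,0.0083]],[[0.13,0.052,-0.001],[0,0,0.0124]],[[0.174,0.062,-0.001],[0,0,0.0165]],[[0.179,0.05,-0.001],[0,0,0.0165]],[[0.18,0.044,-0.001],[0,0,0.0165]],[[0.182,0.035,-0.001],[0,0,0.0165]],[[0.184,0.026,-0.001],[0,0,0.0165]],[[0.185,0.017,0],[0,0,0.0165]]]'

```text
time_s: 7.45
position: [462.5, 73.3, 239.2]
tool_rot: [0.668, 0.744, -0.001, -0.001]
wrist_force: [0.9, -0.3, -3.7]
width: 0.159
```

>>> apply_moves --rows '[[[0.1,0,0],[0,0,0.0113]],[[0.05,0,0],[0,0,0]],[[0,0,0],[0,0,0]],[[0,0,0],[0,0,0]],[[0,0,0],[0,0,0]],[[0,0,0],[0,0,0]],[[0,0,0],[0,0,0]],[[0,0,0],[0,0,0]]]'

```text
time_s: 8.45
position: [460.4, 101.9, 240.2]
tool_rot: [0.681, 0.733, -0.0, 0.0]
wrist_force: [0.0, -0.1, -4.8]
width: 0.156
```

Run:
```python
from plan import *
o=get_obs();print(o["time_s"],o["position"],o["wrist_force"],o["moment"],o["width"]*92)
w=cam("wrist");cv2.imwrite("pics/w5.png",w["im"])
np.save("w5.npy",np.array([w["R"],np.c_[w["p"],w["p"],w["p"]]]))
x=R.from_quat(o["tool_rot"]).as_matrix();print(x.round(4))
```

```text
8.45 [460.38442795 101.92375092 240.20341113] [ 0.02912749 -0.0708526  -4.80292555] [-0.02003405 -0.12801814 -0.00445606] 14.369699277533963
[[-7.330e-02  9.973e-01  1.000e-04]
 [ 9.973e-01  7.330e-02 -1.000e-04]
 [-1.000e-04  0.000e+00 -1.000e+00]]
```

View pics/w5.png

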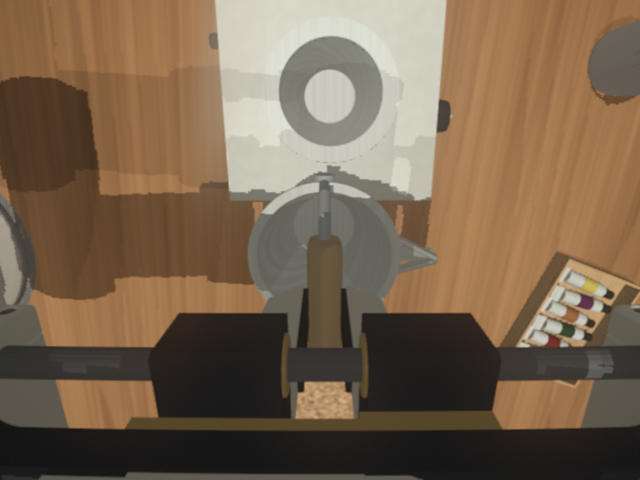

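```bash
cat > well.py <<'E'
from plan import *
import sys
w=cam("wrist");o=get_obs();im=w["im"].copy();Rt=R.from_quat(o["tool_rot"]).as_matrix();tp=o["position"]
hsv=cv2.cvtColor(im,cv2.COLOR_BGR2HSV);g=cv2.cvtColor(im,cv2.COLOR_BGR2GRAY)
cx,cy=float(sys.argv[1]),float(sys.argv[2])
# radial gradient edges from well centre
def radial(cx,cy,r0,r1,angs,sign):
    pts=[]
    for a in angs:
        rr=np.arange(r0,r1,0.25);xs=(cx+rr*np.cos(a)).astype(np.float32);ys=(cy+rr*np.sin(a)).astype(np.float32)
        v=cv2.remap(cv2.GaussianBlur(g,(3,3),0),xs[None],ys[None],cv2.INTER_LINEAR)[0].astype(float)
        d=(v[6:]-v[:-6])*sign;j=np.argmax(d);
        if d[j]>15:pts.append([xs[j+3],ys[j+3]])
    return np.array(pts)
def rfit(P):
    Q=P
    for _ in range(20):
        c,r=circ(Q);d=np.abs(np.linalg.norm(P[:,:2]-c,axis=1)-r);Q=P[d<max(.7,np.percentile(d,60))]
    return c,r,len(Q),d[d<3].std()
pts=radial(cx,cy,38,62,np.linspace(0,2*np.pi,180),1)
for z in(93,98,103):print("well mouth",z,rfit(onz(w,pts,z)))
for p in pts:cv2.circle(im,(int(p[0]),int(p[1])),1,(0,0,255),-1)
# pot rim
a=np.r_[np.linspace(np.pi*0.9,np.pi*1.42,60),np.linspace(np.pi*1.58,np.pi*1.88,40)]
pts=radial(323,255,62,85,a,1 if 0 else -1)
pb=[]
hs=hsv[...,1].astype(np.float32)
zr=tp[2]-37
c,r,n,s=rfit(onz(w,pts,zr));t=Rt.T@(np.array([*c,zr])-tp);print("rim",c,r,n,s,"in tool",t)
for p in pts:cv2.circle(im,(int(p[0]),int(p[1])),1,(255,0,0),-1)
cv2.imwrite("pics/"+sys.argv[3],im[:330])
E
python3 well.py 330 91 w6.png
```

```text
well mouth 93 (array([457.59472475, 204.0507142 ]), np.float64(42.17548972099351), 180, np.float64(0.07460155288353967))
well mouth 98 (array([457.53352232, 203.79892806]), np.float64(41.54025208635772), 180, np.float64(0.07347792125963791))
well mouth 103 (array([457.47231989, 203.54714192]), np.float64(40.905014451716646), 180, np.float64(0.07235428963595847))
rim [459.89548203 102.36464649] 47.47691812858481 51 0.49974452048751816 in tool [ 0.41960958 -0.44846008 36.99993324]
```

View pics/w6.png

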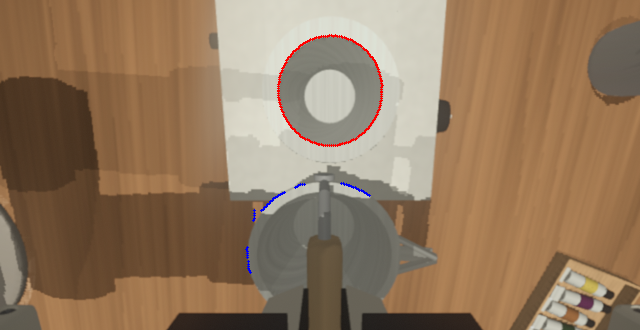

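Run:
```python
from plan import *
w=cam("wrist");im=w["im"]
hsv=cv2.cvtColor(im,cv2.COLOR_BGR2HSV)
m=((hsv[...,1]<75)&(hsv[...,2]>110))
L=[];Rr=[]
for y in range(5,180,3):
    if 25<y<60: continue
    xs=np.where(m[y,200:330])[0];
    if len(xs): 
        # first run of solid
        for x in xs:
            if m[y,200+x:200+x+6].all(): L.append([199.5+x,y]);break
    for x in range(470,380,-1):
        if m[y,x-6:x].all() and not (95<y<135): Rr.append([x-.5,y]);break
def ang(P):
    P=onz(w,P,88)[:,:2];Q=P
    for _ in range(10):
        c=Q.mean(0);d=np.linalg.svd(Q-c)[2][0];n=np.array([-d[1],d[0]]);e=np.abs((P-c)@n);Q=P[e<max(.8,np.percentile(e,70))]
    return np.arctan2(-d[0]*np.sign(d[1]),d[1]*np.sign(d[1])),c,e.max()
print(ang(L),ang(Rr))
a,b=ang(L),ang(Rr)
n=np.array([np.cos(a[0]),np.sin(a[0])]);print((b[1]-a[1])@n,((a[1]+b[1])/2)@n, np.array([457.5,203.8])@n)
```

```text
(np.float64(0.07743421791000583), array([367.90654869, 187.13574479]), np.float64(0.6212755776232002)) (np.float64(0.07687848996417702), array([548.24684574, 203.69936228]), np.float64(0.4722203657282996))
181.0812111027313 471.820943938674 471.89441453227494
```

Run:
```python
from plan import *
s=plan([458.0,203.4,240],1.648,6)
```

```text
from [460.4 102.  240.2] yaw 1.6443 dyaw 0.0037 rotvec [ 0.0001  0.0001 -0.0037] F [ 0.28  0.47 -3.32] w 0.1598
[[np.float64(0.0844), np.float64(0.0042), np.float64(0.0002)], [np.float64(0.0), np.float64(0.0), np.float64(-0.0002)]]
[[np.float64(0.0844), np.float64(0.0043), np.float64(0.0002)], [np.float64(0.0), np.float64(0.0), np.float64(-0.0002)]]
[[np.float64(0.0844), np.float64(0.0043), np.float64(0.0002)], [np.float64(0.0), np.float64(0.0), np.float64(-0.0002)]]
[[np.float64(0.0844), np.float64(0.0044), np.float64(0.0002)], [np.float64(0.0), np.float64(0.0), np.float64(-0.0002)]]
[[np.float64(0.0844), np.float64(0.0044), np.float64(0.0002)], [np.float64(0.0), np.float64(0.0), np.float64(-0.0002)]]
[[np.float64(0.0844), np.float64(0.0045), np.float64(0.0002)], [np.float64(0.0), np.float64(0.0), np.float64(-0.0002)]]
```

>>> apply_moves --rows '[[[0.05,0.003,0],[0,0,-0.0002]],[[0.095,0.0045,0],[0,0,-0.0002]],[[0.095,0.0045,0],[0,0,-0.0002]],[[0.095,0.0045,0],[0,0,-0.0002]],[[0.095,0.005,0],[0,0,-0.0002]],[[0.0764,0.005,0],[0,0,-0.0002]],[[0,0,0],[0,0,0]],[[0,0,0],[0,0,0]]]'

```text
time_s: 9.6
position: [458.0, 203.1, 240.1]
tool_rot: [0.679, 0.734, -0.0, 0.0]
wrist_force: [1.2, 0.2, -4.5]
width: 0.16
```

>>> apply_moves --rows '[[[0,0,0.03],[0,0,0]],[[0,0,0.06],[0,0,0]],[[0,0,0.08],[0,0,0]],[[0,0,0.08],[0,0,0]],[[0,0,0.05],[0,0,0]],[[0,0,0.025],[0,0,0]],[[0,0,0],[0,0,0]],[[0,0,0],[0,0,0]]]'

```text
time_s: 10.6
position: [458.4, 203.5, 175.7]
tool_rot: [0.679, 0.734, 0.0, 0.0]
wrist_force: [-0.5, -0.2, -3.8]
width: 0.16
```

Run:
```python
from plan import *
o=get_obs();print(o["time_s"],o["position"],o["wrist_force"],o["moment"],o["width"]*92)
x=R.from_quat(o["tool_rot"]).as_matrix();print(x.round(4))
for n in("scene","wrist","top"):
    c=cam(n);cv2.imwrite(f"pics/{n}7.png",c["im"])
s=cv2.imread("pics/scene7.png")[60:260,290:490];t=cv2.imread("pics/wrist7.png")[120:320,230:430]
cv2.imwrite("pics/v7.png",np.hstack([cv2.resize(s,(400,400),interpolation=2),cv2.resize(t,(400,400),interpolation=2)]))
```

```text
10.6 [458.40134394 203.48513313 175.6772185 ] [-0.46922743 -0.22102155 -3.80665047] [ 0.05051268 -0.11109805 -0.02380486] 14.680523941221479
[[-7.71e-02  9.97e-01  1.00e-03]
 [ 9.97e-01  7.71e-02  2.00e-04]
 [ 1.00e-04  1.00e-03 -1.00e+00]]
```

View pics/v7.png

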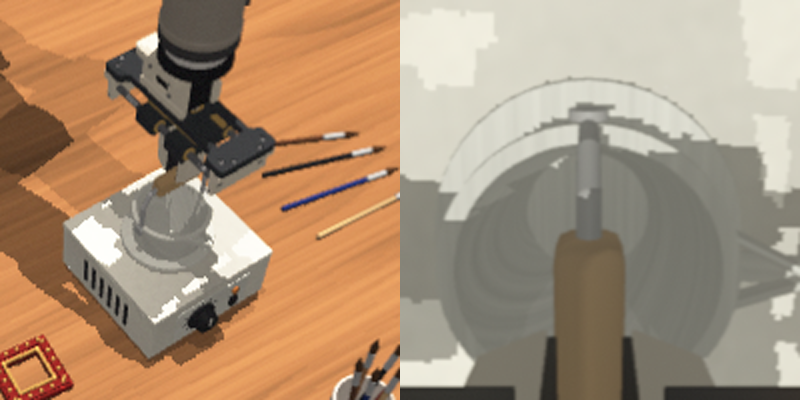

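The pot is entering the well with its lip towards the dial, and there is no contact yet (Fz is just the weight, about -4). Descending further.

>>> apply_moves --rows '[[[0,0,0.015],[0,0,0]],[[0,0,0.015],[0,0,0]],[[0,0,0.015],[0,0,0]],[[0,0,0.015],[0,0,0]],[[0,0,0.015],[0,0,0]],[[0,0,0.015],[0,0,0]],[[0,0,0.01],[0,0,0]],[[0,0,0],[0,0,0]]]'

```text
time_s: 11.75
position: [458.0, 203.4, 155.0]
tool_rot: [0.679, 0.734, -0.0, -0.0]
wrist_force: [0.6, -0.6, -3.5]
width: 0.166
```

>>> apply_moves --rows '[[[0,0,0.003],[0,0,0]],[[0,0,0.003],[0,0,0]],[[0,0,0.003],[0,0,0]],[[0,0,0.003],[0,0,0]],[[0,0,0.003],[0,0,0]],[[0,0,0],[0,0,0]],[[0,0,0],[0,0,0]],[[0,0,0],[0,0,0]]]'

```text
time_s: 12.75
position: [458.1, 203.4, 152.2]
tool_rot: [0.679, 0.734, 0.0, 0.0]
wrist_force: [-0.1, 0.0, -4.2]
width: 0.162
```

```bash
cat > f.py <<'E'
from plan import *
o=get_obs();x=R.from_quat(o["tool_rot"]).as_matrix()
print(round(o["time_s"],2),o["position"].round(2),"F",o["wrist_force"].round(2),"M",o["moment"].round(3),"yaw",round(np.arctan2(x[1,0],x[0,0]),4),"tilt",x[:2,2].round(4))
E
python3 f.py
```

```text
12.75 [458.07 203.39 152.21] F [-0.09  0.05 -4.21] M [-0.009 -0.048  0.013] yaw 1.648 tilt [ 0.0001 -0.0001]
```

>>> apply_moves --rows '[[[0,0,0.002],[0,0,0]],[[0,0,0.002],[0,0,0]],[[0,0,0.002],[0,0,0]],[[0,0,0.002],[0,0,0]],[[0,0,0.002],[0,0,0]],[[0,0,0],[0,0,0]],[[0,0,0],[0,0,0]],[[0,0,0],[0,0,0]]]'

```text
time_s: 13.75
position: [458.0, 203.4, 150.2]
tool_rot: [0.679, 0.734, -0.0, 0.0]
wrist_force: [0.0, 1.0, -3.1]
width: 0.161
```

```bash
python3 f.py
```

```text
13.75 [458.05 203.4  150.21] F [ 0.01  1.   -3.14] M [-0.052 -0.088 -0.033] yaw 1.648 tilt [ 0.0001 -0.0001]
```

>>> apply_moves --rows '[[[0,0,0.002],[0,0,0]],[[0,0,0.002],[0,0,0]],[[0,0,0.002],[0,0,0]],[[0,0,0.002],[0,0,0]],[[0,0,0],[0,0,0]],[[0,0,0],[0,0,0]],[[0,0,0],[0,0,0]],[[0,0,0],[0,0,0]]]'

```text
time_s: 14.75
position: [458.1, 203.4, 148.6]
tool_rot: [0.679, 0.734, 0.0, 0.0]
wrist_force: [-0.7, 0.5, -4.1]
width: 0.163
```

```bash
python3 f.py
```

```text
14.75 [458.07 203.4  148.63] F [-0.73  0.45 -4.07] M [ 0.011 -0.075 -0.016] yaw 1.648 tilt [ 0.0001 -0.0001]
```

>>> apply_moves --rows '[[[0,0,0.002],[0,0,0]],[[0,0,0.002],[0,0,0]],[[0,0,0.002],[0,0,0]],[[0,0,0.002],[0,0,0]],[[0,0,0],[0,0,0]],[[0,0,0],[0,0,0]],[[0,0,0],[0,0,0]],[[0,0,0],[0,0,0]]]'

```text
time_s: 15.75
position: [458.1, 203.4, 147.0]
tool_rot: [0.679, 0.734, -0.0, 0.0]
wrist_force: [-0.1, -0.1, -3.9]
width: 0.157
```

```bash
python3 f.py
```

```text
15.75 [458.07 203.4  146.99] F [-0.08 -0.1  -3.94] M [-0.037 -0.146 -0.039] yaw 1.648 tilt [ 0.0001 -0.0001]
```

>>> apply_moves --rows '[[[0,0,0.002],[0,0,0]],[[0,0,0.002],[0,0,0]],[[0,0,0.002],[0,0,0]],[[0,0,0.002],[0,0,0]],[[0,0,0],[0,0,0]],[[0,0,0],[0,0,0]],[[0,0,0],[0,0,0]],[[0,0,0],[0,0,0]]]'

```text
time_s: 16.75
position: [458.1, 203.4, 145.4]
tool_rot: [0.679, 0.734, -0.0, 0.0]
wrist_force: [-0.2, -0.1, -4.1]
width: 0.157
```

```bash
python3 f.py
```

```text
16.75 [458.05 203.4  145.38] F [-0.25 -0.14 -4.1 ] M [-0.082 -0.145 -0.043] yaw 1.648 tilt [ 0.     -0.0001]
```

>>> apply_moves --rows '[[[0,0,0.002],[0,0,0]],[[0,0,0.002],[0,0,0]],[[0,0,0.002],[0,0,0]],[[0,0,0.002],[0,0,0]],[[0,0,0],[0,0,0]],[[0,0,0],[0,0,0]],[[0,0,0],[0,0,0]],[[0,0,0],[0,0,0]]]'

```text
time_s: 17.75
position: [458.2, 203.1, 144.2]
tool_rot: [0.679, 0.734, 0.0, 0.0]
wrist_force: [-1.1, -5.2, 5.3]
width: 0.161
```

```bash
python3 f.py
```

```text
17.75 [458.23 203.13 144.2 ] F [-1.1  -5.25  5.33] M [-0.895  0.213  0.004] yaw 1.6481 tilt [ 0.0007 -0.0004]
```

Contact at TCP z≈144.2, slightly one-sided: Fy is -5, so the well is a little towards -y. The arm is stiff, around 20 N/mm. I'll ease sideways in that direction.

>>> apply_moves --rows '[[[-0.0005,0,0],[0,0,0]],[[-0.0005,0,0],[0,0,0]],[[-0.0005,0,0],[0,0,0]],[[-0.0005,-0.0002,0],[0,0,0]],[[0,0,0],[0,0,0]],[[0,0,0],[0,0,0]],[[0,0,0],[0,0,0]],[[0,0,0],[0,0,0]]]'

```text
time_s: 18.75
position: [458.2, 203.0, 144.1]
tool_rot: [0.679, 0.734, 0.0, 0.0]
wrist_force: [-1.5, -3.9, 4.6]
width: 0.161
```

```bash
python3 f.py
```

```text
18.75 [458.21 203.   144.07] F [-1.5  -3.87  4.61] M [-0.724  0.201 -0.023] yaw 1.6481 tilt [ 0.0006 -0.    ]
```

>>> apply_moves --rows '[[[-0.001,0,0],[0,0,0]],[[-0.001,0,0],[0,0,0]],[[-0.001,0,0],[0,0,0]],[[-0.001,0,0],[0,0,0]],[[0,0,0],[0,0,0]],[[0,0,0],[0,0,0]],[[0,0,0],[0,0,0]],[[0,0,0],[0,0,0]]]'

```text
time_s: 19.75
position: [458.2, 202.7, 143.9]
tool_rot: [0.679, 0.734, 0.0, -0.0]
wrist_force: [-1.2, -1.3, 5.1]
width: 0.156
```

```bash
python3 f.py
```

```text
19.75 [458.15 202.69 143.93] F [-1.23 -1.32  5.08] M [-0.262  0.209  0.022] yaw 1.648 tilt [0.0003 0.0008]
```

>>> apply_moves --rows '[[[-0.0005,-0.0005,0],[0,0,0]],[[-0.0005,-0.0005,0],[0,0,0]],[[-0.0005,-0.0005,0],[0,0,0]],[[-0.0005,0,0],[0,0,0]],[[0,0,0],[0,0,0]],[[0,0,0],[0,0,0]],[[0,0,0],[0,0,0]],[[0,0,0],[0,0,0]]]'

```text
time_s: 20.75
position: [458.1, 202.3, 143.9]
tool_rot: [0.679, 0.734, 0.001, -0.0]
wrist_force: [0.5, 4.5, 4.5]
width: 0.162
```

```bash
python3 f.py
```

```text
20.75 [458.06 202.33 143.94] F [0.55 4.47 4.45] M [ 0.963 -0.045  0.04 ] yaw 1.648 tilt [0.0007 0.0009]
```

>>> apply_moves --rows '[[[0.0005,0.0005,0],[0,0,0]],[[0.0005,0,0],[0,0,0]],[[0.0005,0,0],[0,0,0]],[[0,0,0],[0,0,0]],[[0,0,0],[0,0,0]],[[0,0,0],[0,0,0]],[[0,0,0],[0,0,0]],[[0,0,0],[0,0,0]]]'

```text
time_s: 21.75
position: [458.0, 202.3, 143.9]
tool_rot: [0.679, 0.734, 0.0, 0.0]
wrist_force: [0.0, 5.3, 4.8]
width: 0.16
```

```bash
python3 f.py
```

```text
21.75 [458.05 202.3  143.91] F [0.04 5.29 4.78] M [ 0.854 -0.08   0.013] yaw 1.648 tilt [0.0004 0.0004]
```

>>> apply_moves --rows '[[[0.0005,0,0],[0,0,0]],[[0.0005,0,0],[0,0,0]],[[0,0,0],[0,0,0]],[[0,0,0],[0,0,0]],[[0,0,0],[0,0,0]],[[0,0,0],[0,0,0]],[[0,0,0],[0,0,0]],[[0,0,0],[0,0,0]]]'

```text
time_s: 22.75
position: [458.0, 202.3, 143.9]
tool_rot: [0.679, 0.734, 0.0, 0.0]
wrist_force: [-0.1, 4.5, 5.3]
width: 0.161
```

```bash
python3 f.py
```

```text
22.75 [458.03 202.33 143.91] F [-0.07  4.54  5.33] M [ 0.782 -0.115  0.003] yaw 1.648 tilt [0.0004 0.    ]
```

The pot is seated: z no longer changes with sideways shifts. A sideways preload of about 4.5 N remains along the bar. Opening briefly will let the pot settle by itself, then I'll regrip.

>>> apply_moves --rows '[[[0,0,0],[0,0,0]],[[0,0,0],[0,0,0]],[[0,0,0],[0,0,0]],[[0,0,0],[0,0,0]],[[0,0,0],[0,0,0]],[[0,0,0],[0,0,0]],[[0,0,0],[0,0,0]],[[0,0,0],[0,0,0]]]' --fingers 0.3

```text
time_s: 23.75
position: [457.9, 202.3, 143.8]
tool_rot: [0.679, 0.734, -0.0, 0.0]
wrist_force: [0.6, -0.1, -0.5]
width: 0.353
```

```bash
python3 f.py;python3 - <<'E'
from plan import *
c=cam("wrist");cv2.imwrite("pics/w8.png",c["im"])
s=cam("scene");cv2.imwrite("pics/s8.png",s["im"])
cv2.imwrite("pics/v8.png",np.hstack([cv2.resize(s["im"][60:260,290:490],(400,400),interpolation=2),cv2.resize(c["im"][120:320,230:430],(400,400),interpolation=2)]))
E
```

```text
23.75 [457.89 202.29 143.8 ] F [ 0.61 -0.09 -0.53] M [ 0.004 -0.115  0.031] yaw 1.6481 tilt [ 0.0001 -0.0001]
```

View pics/v8.png

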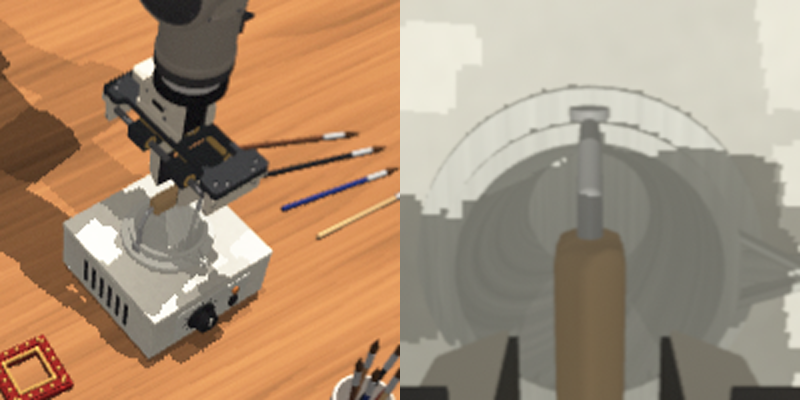

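>>> apply_moves --rows '[[[0,0,0],[0,0,0]],[[0,0,0],[0,0,0]],[[0,0,0],[0,0,0]],[[0,0,0],[0,0,0]],[[0,0,0],[0,0,0]],[[0,0,0],[0,0,0]],[[0,0,0],[0,0,0]],[[0,0,0],[0,0,0]]]' --fingers 1 --squeeze 40

```text
time_s: 24.85
position: [458.0, 202.3, 143.8]
tool_rot: [0.679, 0.734, 0.0, 0.0]
wrist_force: [0.2, -0.1, -1.2]
width: 0.159
```

```bash
python3 f.py
```

```text
24.85 [457.96 202.32 143.8 ] F [ 0.25 -0.08 -1.16] M [ 0.101 -0.215 -0.009] yaw 1.6481 tilt [ 0.0002 -0.    ]
```

The pot is regripped with no sideways force. Now pressing down in small steps.

>>> apply_moves --rows '[[[0,0,0.0003],[0,0,0]],[[0,0,0.0003],[0,0,0]],[[0,0,0.0002],[0,0,0]],[[0,0,0],[0,0,0]],[[0,0,0],[0,0,0]],[[0,0,0],[0,0,0]],[[0,0,0],[0,0,0]],[[0,0,0],[0,0,0]]]'

```text
time_s: 25.85
position: [458.0, 202.3, 143.8]
tool_rot: [0.679, 0.734, 0.0, 0.0]
wrist_force: [0.9, -0.2, 2.1]
width: 0.164
```

```bash
python3 f.py
```

```text
25.85 [457.99 202.3  143.76] F [ 0.9  -0.19  2.11] M [-0.002 -0.099  0.022] yaw 1.648 tilt [ 0.0003 -0.    ]
```

>>> apply_moves --rows '[[[0,0,0.0005],[0,0,0]],[[0,0,0.0005],[0,0,0]],[[0,0,0.0005],[0,0,0]],[[0,0,0.0003],[0,0,0]],[[0,0,0],[0,0,0]],[[0,0,0],[0,0,0]],[[0,0,0],[0,0,0]],[[0,0,0],[0,0,0]]]'

```text
time_s: 26.85
position: [458.0, 202.3, 143.7]
tool_rot: [0.679, 0.734, 0.0, 0.0]
wrist_force: [-1.2, -0.5, 7.0]
width: 0.16
```

```bash
python3 f.py
```

```text
26.85 [458.03 202.33 143.7 ] F [-1.18 -0.53  6.96] M [-0.013 -0.043 -0.008] yaw 1.6481 tilt [0.0006 0.0001]
```

>>> apply_moves --rows '[[[0,0,0.0005],[0,0,0]],[[0,0,0.0004],[0,0,0]],[[0,0,0],[0,0,0]],[[0,0,0],[0,0,0]],[[0,0,0],[0,0,0]],[[0,0,0],[0,0,0]],[[0,0,0],[0,0,0]],[[0,0,0],[0,0,0]]]'

```text
time_s: 27.85
position: [458.1, 202.4, 143.7]
tool_rot: [0.679, 0.734, 0.0, 0.0]
wrist_force: [-1.1, -1.2, 7.4]
width: 0.165
```

```bash
python3 f.py
```

```text
27.85 [458.08 202.36 143.7 ] F [-1.07 -1.24  7.44] M [-0.024  0.107  0.034] yaw 1.6481 tilt [0.0009 0.0002]
```

>>> apply_moves --rows '[[[0,0,0.0004],[0,0,0]],[[0,0,0.0004],[0,0,0]],[[0,0,0],[0,0,0]],[[0,0,0],[0,0,0]],[[0,0,0],[0,0,0]],[[0,0,0],[0,0,0]],[[0,0,0],[0,0,0]],[[0,0,0],[0,0,0]]]'

```text
time_s: 28.85
position: [458.1, 202.3, 143.7]
tool_rot: [0.679, 0.734, 0.0, 0.0]
wrist_force: [-0.7, -0.1, 8.9]
width: 0.159
```

```bash
python3 f.py
```

```text
28.85 [458.12 202.35 143.68] F [-0.66 -0.06  8.92] M [-0.065  0.114 -0.007] yaw 1.6481 tilt [0.001  0.0002]
```

The push is about 9 N, with the tool level and yaw aligned. Easing off now.

>>> apply_moves --rows '[[[0,0,-0.0008],[0,0,0]],[[0,0,-0.0008],[0,0,0]],[[0,0,-0.0008],[0,0,0]],[[0,0,-0.0006],[0,0,0]],[[0,0,0],[0,0,0]],[[0,0,0],[0,0,0]],[[0,0,0],[0,0,0]],[[0,0,0],[0,0,0]]]'

```text
time_s: 29.85
position: [458.1, 202.3, 143.7]
tool_rot: [0.679, 0.734, 0.0, 0.0]
wrist_force: [-0.2, 0.6, 4.2]
width: 0.161
```

```bash
python3 f.py
```

```text
29.85 [458.07 202.32 143.72] F [-0.2   0.57  4.2 ] M [-0.038 -0.109  0.013] yaw 1.648 tilt [0.0005 0.    ]
```

>>> apply_moves --rows '[[[0,0,-0.0007],[0,0,0]],[[0,0,-0.0006],[0,0,0]],[[0,0,0],[0,0,0]],[[0,0,0],[0,0,0.006]],[[0,0,0],[0,0,0.01]],[[0,0,0],[0,0,0.01]],[[0,0,0],[0,0,0.006]],[[0,0,0],[0,0,0]]]'

```text
time_s: 30.85
position: [457.9, 202.2, 143.7]
tool_rot: [0.715, 0.699, -0.0, 0.0]
wrist_force: [1.2, 0.3, 1.3]
width: 0.162
```

```bash
python3 f.py
```

```text
30.85 [457.9  202.23 143.69] F [1.16 0.3  1.27] M [ 0.075 -0.438  0.165] yaw 1.5472 tilt [-0.     -0.0002]
```

>>> apply_moves --rows '[[[0,0.0003,0],[0,0,0.008]],[[0,0.0003,0],[0,0,0.0135]],[[0,0.0003,0],[0,0,0.0135]],[[0,0.0003,0],[0,0,0.0135]],[[0,0.0003,0],[0,0,0.0135]],[[0,0.0003,0],[0,0,0.0135]],[[0,0,0],[0,0,0.004]],[[0,0,0],[0,0,0]]]'

```text
time_s: 31.85
position: [457.8, 202.3, 143.7]
tool_rot: [0.797, 0.604, -0.0, -0.0]
wrist_force: [-0.2, 1.3, 2.5]
width: 0.16
```

```bash
python3 f.py
```

```text
31.85 [457.84 202.28 143.71] F [-0.19  1.32  2.46] M [0.121 0.136 0.198] yaw 1.2981 tilt [-0.0008 -0.0001]
```

>>> apply_moves --rows '[[[0,0,-0.0002],[0,0,0]],[[0,0,0],[0,0,0]],[[0,0,0],[0,0,0]],[[0,0,0],[0,0,0]],[[0,0,0],[0,0,0]],[[0,0,0],[0,0,0]],[[0,0,0],[0,0,0]],[[0,0,0],[0,0,0]]]'

```text
time_s: 32.85
position: [458.0, 202.3, 143.7]
tool_rot: [0.797, 0.604, -0.0, -0.0]
wrist_force: [-3.9, 2.0, 2.2]
width: 0.16
```

```bash
python3 f.py;python3 - <<'E'
from plan import *
c=cam("wrist");cv2.imwrite("pics/w9.png",c["im"])
E
```

```text
32.85 [457.97 202.25 143.72] F [-3.85  1.97  2.2 ] M [0.284 0.567 0.15 ] yaw 1.2978 tilt [-0.0006 -0.0001]
```

View pics/w9.png

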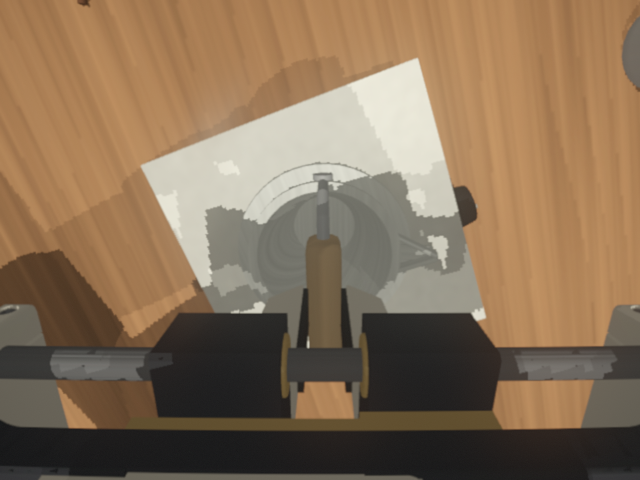

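The wrist view shows the pot turned with the jaws: the lip is still at (430,250) along the jaw axis, while the warmer is seen turned about 20°. A sideways force of about -3.9 N has built up in x, so I'll relieve it before turning back.

>>> apply_moves --rows '[[[0,-0.0004,0],[0,0,0]],[[0,-0.0004,0],[0,0,0]],[[0,-0.0002,-0.0002],[0,0,0]],[[0,0,-0.0002],[0,0,0]],[[0,0,0],[0,0,0]],[[0,0,0],[0,0,0]],[[0,0,0],[0,0,0]],[[0,0,0],[0,0,0]]]'

```text
time_s: 33.9
position: [458.1, 202.3, 143.9]
tool_rot: [0.797, 0.604, -0.0, 0.0]
wrist_force: [-3.1, 1.0, -1.4]
width: 0.162
```

```bash
python3 f.py
```

```text
33.9 [458.1  202.26 143.86] F [-3.09  0.98 -1.44] M [0.213 0.426 0.124] yaw 1.2977 tilt [ 0.     -0.0001]
```

>>> apply_moves --rows '[[[0,-0.0004,0.0003],[0,0,0]],[[0,-0.0004,0.0002],[0,0,0]],[[0,0,0],[0,0,0]],[[0,0,0],[0,0,0]],[[0,0,0],[0,0,0]],[[0,0,0],[0,0,0]],[[0,0,0],[0,0,0]],[[0,0,0],[0,0,0]]]'

```text
time_s: 34.9
position: [458.0, 202.3, 143.8]
tool_rot: [0.797, 0.604, 0.0, 0.0]
wrist_force: [-1.8, 0.4, -0.8]
width: 0.16
```

```bash
python3 f.py
```

```text
34.9 [458.01 202.31 143.84] F [-1.75  0.38 -0.81] M [-0.011  0.19   0.063] yaw 1.2977 tilt [ 0.0002 -0.0001]
```

Step 2 should be met several times over. Turning back.

>>> apply_moves --rows '[[[0,0,0],[0,0,-0.0075]],[[0,0,0],[0,0,-0.013]],[[0,0,0],[0,0,-0.016]],[[0,0,0],[0,0,-0.0195]],[[0,0,0],[0,0,-0.0195]],[[0,0,0],[0,0,-0.016]],[[0,0,0],[0,0,-0.013]],[[0,0,0],[0,0,-0.007]]]'

```text
time_s: 35.9
position: [458.1, 202.3, 143.8]
tool_rot: [0.679, 0.734, 0.0, 0.0]
wrist_force: [-1.6, 0.2, -1.1]
width: 0.164
```

>>> apply_moves --rows '[[[0,0,0.0003],[0,0,0]],[[0,0,0.0002],[0,0,0]],[[0,0,0],[0,0,0]],[[0,0,0],[0,0,0]],[[0,0,0],[0,0,0]],[[0,0,0],[0,0,0]],[[0,0,0],[0,0,0]],[[0,0,0],[0,0,0]]]'

```text
time_s: 36.9
position: [458.0, 202.4, 143.8]
tool_rot: [0.679, 0.734, 0.0, 0.0]
wrist_force: [0.2, -0.7, 0.9]
width: 0.163
```

```bash
python3 f.py
```

```text
36.9 [458.03 202.35 143.82] F [ 0.23 -0.65  0.91] M [-0.034 -0.064 -0.066] yaw 1.6481 tilt [ 0.0004 -0.    ]
```

The forces are near zero and yaw is back at 1.648. Releasing and checking before withdrawing.

>>> apply_moves --rows '[[[0,0,0],[0,0,0]],[[0,0,0],[0,0,0]],[[0,0,0],[0,0,0]],[[0,0,0],[0,0,0]],[[0,0,0],[0,0,0]],[[0,0,0],[0,0,0]],[[0,0,0],[0,0,0]],[[0,0,0],[0,0,0]]]' --fingers 0

```text
time_s: 37.9
position: [457.9, 202.3, 143.7]
tool_rot: [0.679, 0.734, -0.0, 0.0]
wrist_force: [0.0, -0.2, -0.2]
width: 0.498
```

>>> apply_moves --rows '[[[0,0,-0.02],[0,0,0]],[[0,0,-0.04],[0,0,0]],[[0,0,-0.08],[0,0,0]],[[0,0,-0.1],[0,0,0]],[[0,0,-0.1],[0,0,0]],[[0,0,-0.08],[0,0,0]],[[0,0,-0.04],[0,0,0]],[[0,0,0],[0,0,0]]]'

```text
time_s: 38.9
position: [458.1, 202.4, 236.2]
tool_rot: [0.679, 0.734, 0.0, 0.0]
wrist_force: [0.8, 0.0, -0.7]
width: 0.498
```

>>> apply_moves --rows '[[[-0.1,0,-0.1],[0,0,0]],[[-0.1,0,-0.05],[0,0,0]],[[-0.1,0,0],[0,0,0]],[[-0.05,0,0],[0,0,0]],[[0,0,0],[0,0,0]],[[0,0,0],[0,0,0]],[[0,0,0],[0,0,0]],[[0,0,0],[0,0,0]]]'

```text
time_s: 39.9
position: [463.2, 132.9, 265.6]
tool_rot: [0.679, 0.734, -0.0, -0.0]
wrist_force: [-1.0, -0.5, 0.5]
width: 0.498
```

```bash
python3 f.py;python3 - <<'E'
from plan import *
for n in("wrist","scene","top"):
    c=cam(n);cv2.imwrite(f"pics/{n}10.png",c["im"])
E
```

```text
39.9 [463.24 132.93 265.63] F [-1.   -0.5   0.52] M [-0.037 -0.155 -0.018] yaw 1.6487 tilt [-0.0001 -0.0001]
```

View pics/wrist10.png

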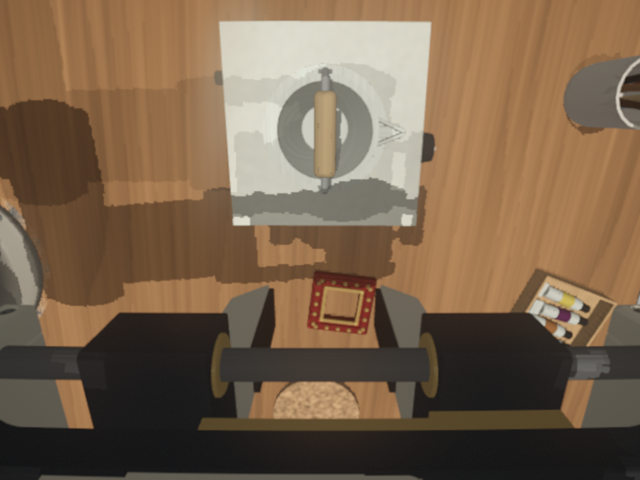

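View pics/scene10.png

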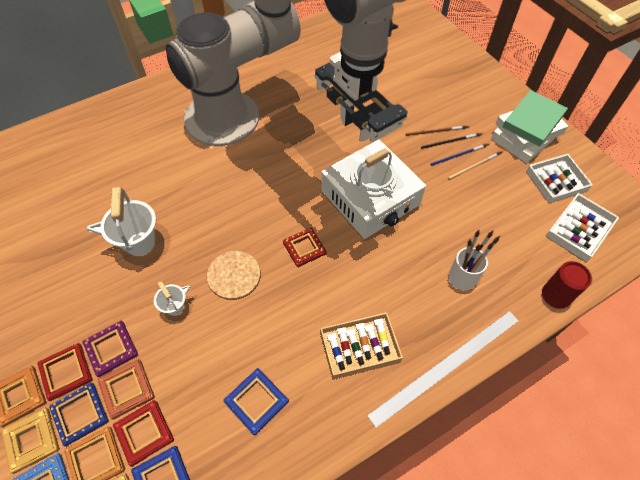

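The pot is seated: grip centre near (325,134), lip at (400,131) pointing to the dial at (428,147). The bystanders look undisturbed. A quick check of level and yaw before handing in.

Run:
```python
from plan import *
w=cam("wrist");im=w["im"];hsv=cv2.cvtColor(im,cv2.COLOR_BGR2HSV)
m=((hsv[...,1]>60)&(hsv[...,0]<25)).astype(np.uint8);k=np.zeros_like(m);k[75:195,300:350]=m[75:195,300:350]
n,l,st,ce=cv2.connectedComponentsWithStats(k);j=1+np.argmax(st[1:,4]);c=max(cv2.findContours((l==j).astype(np.uint8),0,1)[0],key=cv2.contourArea)
r=cv2.minAreaRect(onz(w,c.reshape(-1,2),35.1+128+11)[:,:2].astype(np.float32));print("grip top",r)
hx=onz(w,[[325,69],[325,190]],150);print(hx)
lip=onz(w,[[402,132]],107);print("lip",lip,np.arctan2(*(lip[0,:2]-[458,203])[::-1]))
a=cv2.imread("pics/scene0.png").astype(int);b=cv2.imread("pics/scene10.png").astype(int)
for nm,(x,y,ww,h) in dict(a=(278,222,55,50),b=(215,362,80,80),tray=(312,308,95,75),jar=(440,225,70,72)).items():
    A=a[y:y+h,x:x+ww].astype(np.float32).mean(2);B=b[y:y+h,x:x+ww].astype(np.float32).mean(2)
    print(nm,cv2.phaseCorrelate(A,B))
```

```text
grip top ((457.8143005371094, 204.0794677734375), (15.074823379516602, 58.98872375488281), 4.062652587890625)
[[454.45292573 249.10842828 150.        ]
 [461.49147653 160.59409712 150.        ]]
lip [[524.84119985 208.43535652 107.        ]] 0.08113892857348522
a ((-0.14392406602332386, -0.009811110144962498), 0.6497172501881917)
b ((0.04092030676399361, -0.0493122630877707), 1.015712229385972)
tray ((-0.025536587777438058, 0.49804655262174435), 0.9960127651691437)
jar ((0.0191908718769227, 0.026522179389957046), 0.9940448116603089)
```

```bash
python3 -c "
from rig import job_done,get_obs
print(job_done(),get_obs()['time_s'])"
```

```text
the job is handed in; nothing more can be done
the job is handed in; nothing more can be done
```

The glue pot is back in the well with its lip over the dial side, standing free, and I handed the job in at about 40 s. The hand-in gives no verdict.

- **Pressing home:** The pot first touched slightly off-centre, with about 5 N sideways. I eased it sideways, opened the jaws briefly so it could settle, and gripped it again. I then pressed with about 9 N, slightly under the 10 N asked. The underside came to rest about 1 mm below the mid setting.
- **Twist:** I eased the push to about 1–2 N and turned the pot 20° and back, watching the lip follow the jaws. It was not jammed. A sideways force of up to about 4 N built up at the far end; I relieved it before turning back.
- **Last checks:**

| Check | Measured | Should be |
|---|---|---|
| Grip centre | (457.8, 204.1) mm | (457.5, 203.8) mm (well axis) |
| Tilt implied by that offset | about 3 mrad | under 25 mrad |
| Lip direction | 0.08 rad | 0.077 rad (dial side) |
| Frames, tray and jar, shift in the scene view | at most 0.5 pixel | no movement |

- **What disagreed:**
  - The top camera put the warmer's centre about 3 mm from the wrist camera's figure. I relied on the wrist camera and on feel.
  - With the jaws closed on the seated pot, the tool sat about 1.5 mm in -y from the well as seen by the camera. The last picture shows the pot itself on the axis, so I put this down to the grip point along the bar and camera error.

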